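Open the locked dowel drawer with the release pin

ROBOT

A 7-joint arm with a two-finger parallel gripper is mounted at the origin on a cart in front of the work surface, level with it; the furniture and walls round the work are solid. World frame = base frame: x ahead of the robot, y to its left, z up, the work surface at z = 0. Lengths are in m, angles in rad, forces in N, time in s.
With the tool pointing down it reaches from about 0.4 to 0.85 m from the base axis. Payload 10.4 kg.
Tool frame: the origin (TCP) lies at the very end of the fingers, on their centre line; the grasp point (between the pads) lies manip.hold_point_z behind it (manip.hold_point_z is the distance from the TCP to the grasp point, in m); z points along the fingers, x is the direction in which the jaws open and shut, and the axes are right-handed (so a half turn about z gives the same grasp; the last joint's range is limited). The gripper opens to 85 mm and grips with 20 to 120 N. Pads are 22 mm wide; open, the fingers measure 114 mm over their backs; the gripper's body (76 mm by 85 mm) begins 54 mm behind the grasp point. The pads swing forward as they close: fully open they stand 13 mm farther back than shut.
Start: joints at [-1.269, 0.332, -0.065, 1.46, 0.022, 1.35, -0.088], TCP at [0.199, 0.592, 0.231] pointing down, gripper open.
Joint ranges: [-2.6, 2.6], [-0.5, 2.12], [-1.47, 1.34], [0.16, 2.42], [-1.27, 4.41], [0.06, 2.06], [-2.6, 2.6]. Speed limits (rad/s): [2.22, 2.22, 2.79, 2.79, 3.14, 3.14, 3.14].

INTERFACE

Orientations are given as a unit quaternion [x, y, z, w].
In Python, from workcell import readout, camera, camera_info, manip gives the robot as it stands.
- The arm moves only by the tool play_rows, never from a script. Its argument "rows" is a list of rows, each a list of 3 entries, a list of its own where there are three numbers: the shift along the world's x, y, z in mm, then the turn, a rotation vector about the world's x, y, z in degrees, then the finger opening in mm, from 0 to 85.4. In form: [[[tx, ty, tz], [rx, ry, rz], fingers], ...]. A call has 1 to 12 rows; each row shifts and turns the commanded pose from where the row before left it; what a row does not reach is not made up. A row lasts 1/8 s, in which the tool goes at most 62.5 mm and 10.7 degrees, less where a joint would pass 70% of its speed; a pose out of reach is approached as far as the arm can. A call with a gripper value outside its range is refused whole. The fingers move at their own pace and stop on an object; "force" is the grip in N (left out, the last holds). Time passes only in rows, so rows that do not move let the fingers close. It gives the time, the measured TCP pose, the force and the opening at its end, in the units of the state.
- readout.get_obs(): the state, without advancing time (a new reading comes with each control period).
- camera(name): name is "scene" or "top"; returns the picture (420x560x3 uint8, blue, green, red); there is no depth.
- camera_info(name): a dict with "fx", "fy", "cx", "cy" (pixels), "k1" (the pictures are not rectified: a ray, as slopes to the right and down, at radius r is drawn at 1 + k1 r^2 times it, then the intrinsics apply), "world_from_camera" (4x4, takes a point from camera to world coordinates). Camera axes: x right, y up, looking along -z (the intrinsics and any distortion apply to the point x, -y, -z); pixel columns grow to the right and rows downward; lengths in m; the calibration is good to about 2 mm. A picture is of the moment at which its call begins. camera_info takes no time and is no camera call.
- manip.hand_in(): hands the job in, once; it reports no verdict.
The state is a dict: "clock": time; "joint_pos": joint angles; "joint_velocities": joint speeds; "tau": joint torques, N m; "position": TCP position; "ee_rot": TCP orientation; "ft_force": force on the tool from outside, world axes, zero at the start; "torque": the same for the moment, N m; "grip_width": opening from 0.0 (shut) to 1.0 (fully open).
Only numpy, scipy, OpenCV 4.12 (cv2) and the standard library are available. Lean on these libraries where they do the work, as an engineer would, in place of code of your own. Each camera call takes 0.05 s, during which the arm holds its last target.

TASK

The aluminium drawer of the dark steel pin magazine is locked by a sprung catch button at the bottom of the small hole in its top. Take the release pin (the straight tool with the ringed handle) out of the wooden stand, hold the button down with its point and, still holding it down, push the drawer all the way out with the same pin, so that it locks open with the dowels still in it. Then put the pin back upright in the stand, fully home on its collar, and leave the other things where they are.

Things in the scene. Friction and masses are not known exactly. Their poses are not given: they have to be found in the camera images.
- magazine: Pin magazine, fixed to the bench: a dark steel channel 156 mm long (its y), 66 mm wide (its x; 81 mm over two low mounting lugs), side walls 41 mm high, the roof over the +y half 46.5 mm high (from y = +25 to +75 mm). Origin: centre of its underside, on the bench top. Its drawer slides out along its +y axis (horizontal). z is up.
- drawer (a joint): Travel of the aluminium drawer out of the magazine, along the magazine's +y: 0 shut and locked, 0.060 m at its end stop. It slides with about 1.5 N of friction and stays where it is left. While the catch is up, cross bars under the drawer hold it at 0 (play about 1.5 mm) and again at about 18, 35 mm and fully out; the catch must be down by more than 5 mm to pass them, so a button let go on the way locks again. It locks open when let up at 56 mm or more.
- catch (a joint): Travel of the brass catch button, straight down, inside the drawer: 0 up, 0.009 m at its bottom stop. A spring returns it: about 2 N at the start and 5 N at the bottom. More than 0.005 frees the drawer.
- recess (a point): Centre of the mouth of the round hole in the drawer's solid rear end, level with its flat top, 41 mm above the bench; it moves with the drawer (magazine frame: x 0, y -50 mm shut, +10 mm fully out). The hole is vertical, 14.5 mm in diameter; the brass button (12.6 mm across) lies 12 mm below the mouth when up and 21 mm below when fully down. No finger fits in. The pin's point, once in the hole, moves the drawer by pushing the hole's wall.
- pins_place (a point): Point on the drawer's tray floor, 22 mm above the bench, between the two dowels; axes as the magazine's. It moves with the drawer. (Obstacles to the arm: the lamp's pole, clamped to the near edge at x 0.34, y 0.07 m, almost upright to 0.71 m; a post 0.73 m high at x 0.38, y -0.07 m. Pass them high up or folded close to the base.)
- dowel_1_mid (a point): Centre of a loose ground steel dowel, 10 mm thick, 45 mm long, lying in the drawer along the drawer's travel, under the roof at first.
- dowel_2_mid (a point): Centre of the second such dowel, in the tray's other pocket.
- stand: Wooden tool stand, fixed to the bench: block 52 mm (x) by 128 mm (y), 50 mm high, on a foot 60 x 136 mm. Origin: centre of its underside. Two vertical holes 12.5 mm in diameter, 46 mm deep. One holds the release pin, the other the T-handled key; which is which varies.
- hole_a (a point): Centre of the mouth of one stand hole, at x 0, y -32 mm of the stand, 50 mm above the bench.
- hole_b (a point): Centre of the mouth of the other stand hole, at x 0, y +32 mm of the stand, 50 mm above the bench.
- pin: Release pin, bright steel, 95 mm long, about 90 g, standing point down in the stand. Origin at the centre of its point, z along it towards the handle. From the point: shank 8 mm in diameter with a flat, slightly rounded point up to 45 mm, collar 22 mm in diameter from 45 to 49 mm (it rests on the stand's top), straight round handle 16 mm in diameter with dark grip rings from 49 to 95 mm.
- pin_tip (a point): Centre of the release pin's point (its lower end).
- pin_grip (a point): Centre of the release pin's handle, 72 mm above its point: take it here, from above (77 mm over the bench in the stand).
- tkey_mid (a point): Point on the axis of the T-handled key, dark steel, in the other stand hole: 50 mm above its lower end, 55 mm over the bench. Its crossbar, 56 mm long, is 77 mm over the bench. Not needed; leave it.
- tin_mid (a point): Centre of a loose round tin, 46 mm in diameter, 30 mm high. Leave it.
- stone_mid (a point): Centre of a loose brown sharpening stone, 25 x 75 x 14 mm. Leave it.

How it is judged:
By the outcome, as a careful person would: the job done as asked, in the order asked, and still so for the second after the job is handed in, with the robot touching nothing.
It also fails if it takes over 67 s, if anything falls off the work surface, if the arm or the gripper's body presses on something with over 40 N, if the wrist force passes 120 N, or if a joint passes its speed limit or range.

## Working session

There is one attempt and no reset: what is moved stays moved. The work goes in short steps, Python scripts to look and compute and a tool call to move; the robot and the scene stay as the last step left them, time stands still between calls to the robot, and variables do not carry over. Pictures are saved under pics/ and viewed, and the job is handed in when it is done.

Besides the shell and the picture viewer there is one more tool, called as a command line: name --argument value ..., lists and objects as JSON in quotes. play_rows: Moves the arm, as the interface text tells. Its arguments: {"type":"object","properties":{"rows":{"type":"array"},"force":{"type":"number"}},"required":["rows"]}

```bash
ls; mkdir -p pics
python3 - <<'E'
from workcell import readout, camera, camera_info, manip
import cv2
print(readout.get_obs(), manip.hold_point_z)
for n in ("scene","top"):
    print(camera_info(n)); cv2.imwrite(f"pics/{n}0.png",camera(n))
E
```

```text
pics
{'clock': 0.0, 'joint_pos': array([-1.26858004,  0.33288718, -0.06466878,  1.46093729,  0.02155714,
        1.34988759, -0.08849535]), 'joint_velocities': array([ 0.00225974,  0.00148077, -0.00203319, -0.00043189,  0.00091577,
       -0.00082905,  0.00129266]), 'tau': array([-3.61949487e-04, -6.25439501e+01,  4.91047371e-02, -3.91619897e+01,
        1.63028785e-02,  9.74088121e-03,  2.39856348e-05]), 'position': array([0.19934972, 0.59196377, 0.2305082 ]), 'ee_rot': array([ 8.12141212e-01,  5.83460490e-01, -5.69164796e-04,  4.29674322e-04]), 'ft_force': array([-0.68592828, -0.33394865, -0.216492  ]), 'torque': array([-0.00702376, -0.01614111,  0.01862818]), 'grip_width': 1.000626237872113} 0.0187
{'fx': 450.5388385625396, 'fy': 450.5388385625396, 'cx': 275.0256580107033, 'cy': 202.6324810406302, 'k1': 0.0007790107442138475, 'world_from_camera': array([[ 0.99989478, -0.01134316,  0.00904242,  0.52096198],
       [ 0.01325484,  0.46113633, -0.88723029, -0.39208868],
       [ 0.0058942 ,  0.88725679,  0.46123816,  0.46527816],
       [ 0.        ,  0.        ,  0.        ,  1.        ]])}
{'fx': 526.0214027376664, 'fy': 526.0214027376664, 'cx': 280.0639643456721, 'cy': 211.96277896719118, 'k1': -0.0893162614175064, 'world_from_camera': array([[-0.0162993 ,  0.99960681, -0.02281592,  0.46281219],
       [-0.9995484 , -0.0157137 ,  0.02561415,  0.36537472],
       [ 0.02524555,  0.02322311,  0.9994115 ,  0.96265727],
       [ 0.        ,  0.        ,  0.        ,  1.        ]])}
```

View pics/scene0.png

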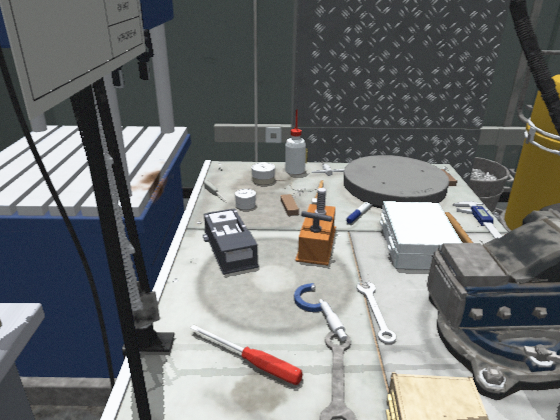

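View pics/top0.png

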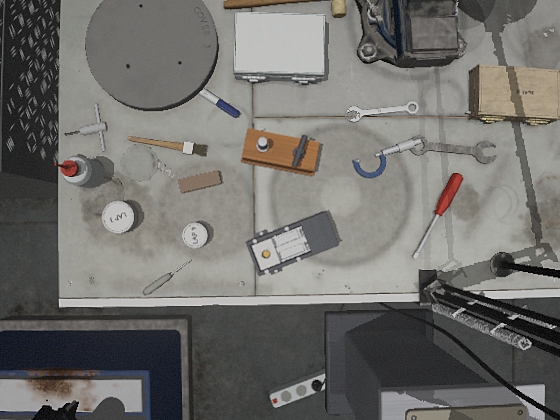

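Top view: the magazine is around (295,243) with the brass button near (266,254). The stand is around (282,151), with the pin at (263,144) and the T-key at (302,152). I'll zoom in to measure.

```bash
cat > h.py <<'E'
import numpy as np, cv2
from workcell import camera_info
def pix2w(n,uv,z):
    c=camera_info(n);T=c["world_from_camera"]
    u=(uv[0]-c["cx"])/c["fx"];v=(uv[1]-c["cy"])/c["fy"]
    d=np.hypot(u,v);r=d
    for _ in range(20): r=d/(1+c["k1"]*r*r)
    s=r/d if d>0 else 1
    ray=T[:3,:3]@np.array([u*s,-v*s,-1]);o=T[:3,3]
    return o+ray*(z-o[2])/ray[2]
def w2pix(n,p):
    c=camera_info(n);T=c["world_from_camera"]
    q=T[:3,:3].T@(np.asarray(p)-T[:3,3]);u=q[0]/-q[2];v=-q[1]/-q[2]
    s=1+c["k1"]*(u*u+v*v)
    return np.array([c["fx"]*u*s+c["cx"],c["fy"]*v*s+c["cy"]])
def crop(src,x0,y0,w,h,f,out):
    im=cv2.imread(src)[y0:y0+h,x0:x0+w]
    im=cv2.resize(im,None,fx=f,fy=f,interpolation=cv2.INTER_CUBIC)
    for i in range(0,w,10):
        cv2.line(im,(i*f,0),(i*f,6 if i%20 else 12),(0,255,255),1)
        if i%20==0: cv2.putText(im,str(x0+i),(i*f,22),0,.4,(0,255,255),1)
    for i in range(0,h,10):
        cv2.line(im,(0,i*f),(6 if i%20 else 12,i*f),(0,255,255),1)
        if i%20==0: cv2.putText(im,str(y0+i),(14,i*f+4),0,.4,(0,255,255),1)
    cv2.imwrite(out,im)
E
python3 -c "
from h import *
crop('pics/top0.png',235,120,110,80,7,'pics/tz1.png')
crop('pics/top0.png',240,200,110,80,7,'pics/tz2.png')
crop('pics/scene0.png',195,170,150,110,5,'pics/sz1.png')
"
```

```text
(no output)
```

View pics/tz1.png

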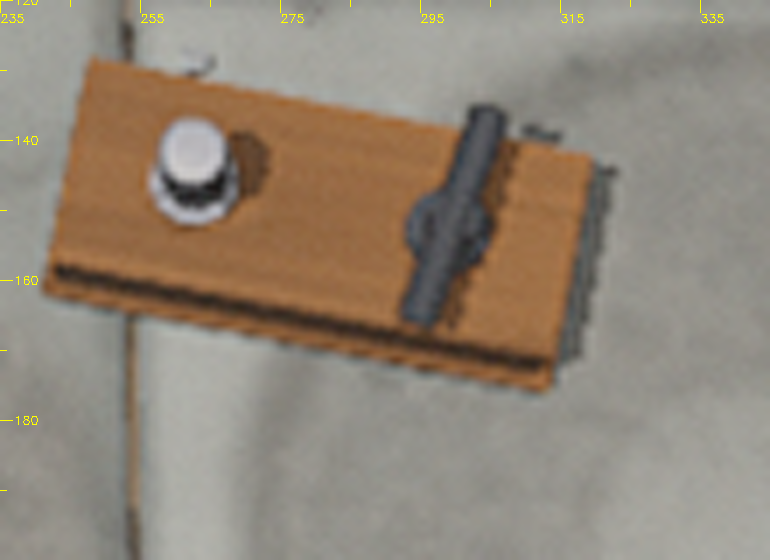

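View pics/tz2.png

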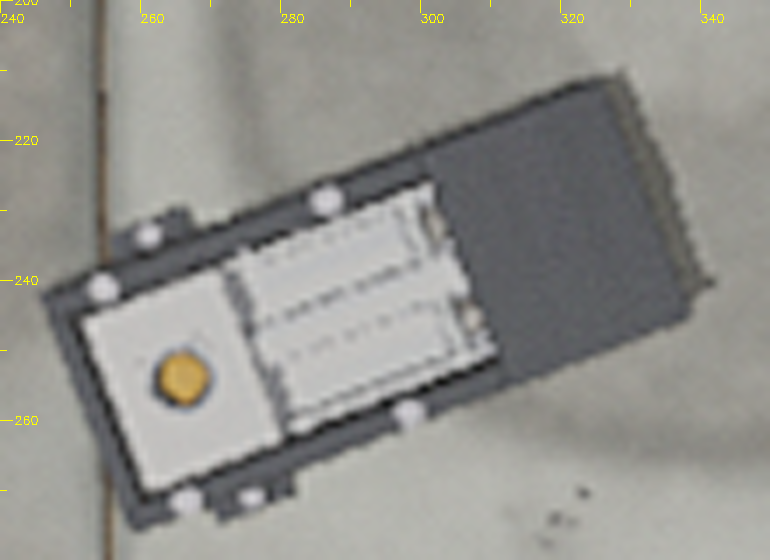

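View pics/sz1.png

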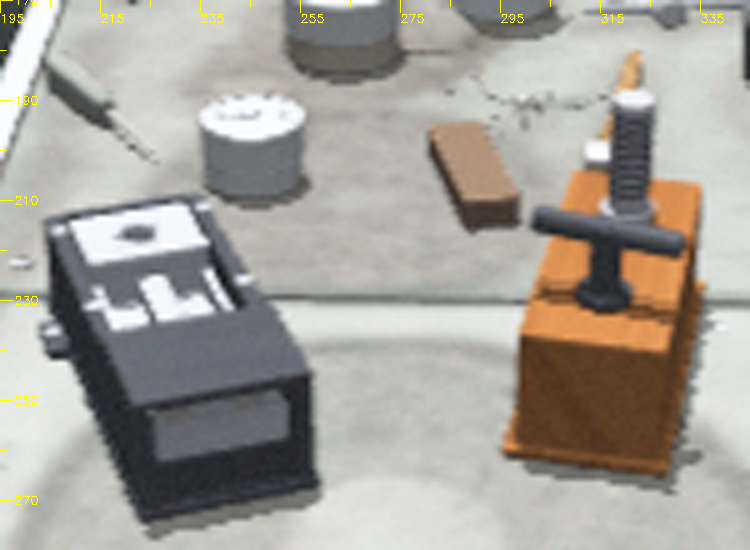

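```bash
cat > fit.py <<'E'
from h import *
from scipy.optimize import least_squares
T=lambda x,y:(240+(x+.5)/7-.5,200+(y+.5)/7-.5)
S=lambda x,y:(195+(x+.5)/5-.5,170+(y+.5)/5-.5)
top=[((33,-78,41),T(135,530)),((-33,-78,41),T(42,297)),((-33,75,46.5),T(620,70)),((33,75,46.5),T(690,318)),((0,-50,41),T(183,377))]
sc=[((33,-78,41),S(45,218)),((-33,-78,41),S(205,196)),((33,75,46.5),S(130,403)),((-33,75,46.5),S(312,374)),((33,78,0),S(145,522)),((-33,78,0),S(318,488)),((0,-50,41),S(139,234))]
def tr(p,m):
    c,s=np.cos(p[2]),np.sin(p[2]);m=np.array(m)/1000
    return np.array([p[0]+c*m[0]-s*m[1],p[1]+s*m[0]+c*m[1],m[2]])
def res(p,L):
    return np.concatenate([w2pix(n,tr(p,m))-uv for n,l in L for m,uv in l])
p0=[.43,.35,np.radians(-160)]
for L in ([("top",top)],[("scene",sc)],[("top",top),("scene",sc)]):
    r=least_squares(res,p0,args=(L,),loss='soft_l1');print(r.x[:2],np.degrees(r.x[2]),np.round(r.fun.reshape(-1,2),1).tolist())
    print("recess",tr(r.x,(0,-50,41)),"out",tr(r.x,(0,10,41)))
P=lambda x,y:(235+(x+.5)/7-.5,120+(y+.5)/7-.5)
print("pin top", pix2w("top",P(193,150),.1),"collar",pix2w("top",P(193,182),.054))
print("scene pin top",pix2w("scene",S(634,98),.1),"collar",pix2w("scene",S(628,210),.054))
print("tkey",pix2w("top",P(450,222),.077), "bar ends",pix2w("top",P(418,310),.085)-pix2w("top",P(486,118),.085))
for a in [(90,58),(595,158),(550,365),(50,268)]: print(pix2w("top",P(*a),.05))
E
python3 fit.py
```

```text
[0.42950251 0.31931595] -159.94906516720673 [[-0.3, 1.1], [-0.6, -0.9], [-1.4, 0.2], [2.1, 0.1], [1.0, -0.4]]
recess [0.41235974 0.36628536 0.041     ] out [0.43293107 0.30992207 0.041     ]
[0.42945432 0.31818796] -160.20136553065853 [[-0.7, -1.1], [0.0, -1.7], [-0.3, 0.8], [1.1, -0.3], [-1.5, 0.7], [0.7, 0.2], [0.3, -0.3]]
recess [0.41251854 0.3652324  0.041     ] out [0.43284147 0.30877907 0.041     ]
[0.42945547 0.31886166] -160.12946578650673 [[-0.2, 1.0], [-0.3, -1.0], [-1.0, 0.4], [2.4, 0.2], [1.2, -0.5], [-0.7, -1.3], [0.0, -1.9], [-0.2, 0.5], [1.2, -0.5], [-1.4, 0.4], [0.8, -0.0], [0.3, -0.5]]
recess [0.41246068 0.36588481 0.041     ] out [0.43285443 0.30945703 0.041     ]
pin top [0.59990017 0.37089021 0.1       ] collar [0.59922875 0.37130179 0.054     ]
scene pin top [0.59965667 0.36705976 0.1       ] collar [0.59958724 0.36405788 0.054     ]
tkey [0.58526874 0.30917842 0.077     ] bar ends [-0.04607541  0.01715239  0.        ]
[0.63127622 0.39653144 0.05      ]
[0.60465123 0.27090488 0.05      ]
[0.55292126 0.28315727 0.05      ]
[0.57882452 0.40717032 0.05      ]
```

The pin is at about (0.5995, 0.3705) and the shut recess at about (0.4125, 0.366). Magazine yaw is -160°, so the drawer travels along (0.34, -0.94). I'm moving above the pin and turning +90° to keep the fingers clear of the T-key.

play_rows --rows '[[[40, -22, 0], [0, 0, 9], 85], [[40, -22, 0], [0, 0, 9], 85], [[40, -22, 0], [0, 0, 9], 85], [[40, -22, 0], [0, 0, 9], 85], [[40, -22, 0], [0, 0, 9], 85], [[40, -22, 0], [0, 0, 9], 85], [[40, -22, 0], [0, 0, 9], 85], [[40, -22, 0], [0, 0, 9], 85], [[40, -22, 0], [0, 0, 9], 85], [[40, -22, 0], [0, 0, 9], 85], [[0, 0, 0], [0, 0, 0], 85], [[0, 0, 0], [0, 0, 0], 85]]' --force 80

```text
clock: 1.6
position: [0.5989, 0.3726, 0.2307]
ee_rot: [0.162, 0.987, -0.0, -0.001]
ft_force: [0.9, -0.5, -0.3]
grip_width: 0.994
```

Run:
```python
from workcell import readout, camera
from h import *
from scipy.spatial.transform import Rotation as R
o=readout.get_obs();print(o['clock'],o['position'],o['joint_pos'],R.from_quat(o['ee_rot']).as_matrix())
for n in("top","scene"):cv2.imwrite(f'pics/{n}1.png',camera(n))
```

```text
1.6 [0.5989416  0.3726036  0.23066727] [-0.57739872  0.51477208 -0.06686869  1.20888291  0.03248832  1.42015901
  2.17555001] [[-9.47488609e-01  3.19786374e-01 -1.41774687e-03]
 [ 3.19786793e-01  9.47489526e-01 -7.29311746e-05]
 [ 1.31997791e-03 -5.22478182e-04 -9.99998992e-01]]
```

View pics/scene1.png

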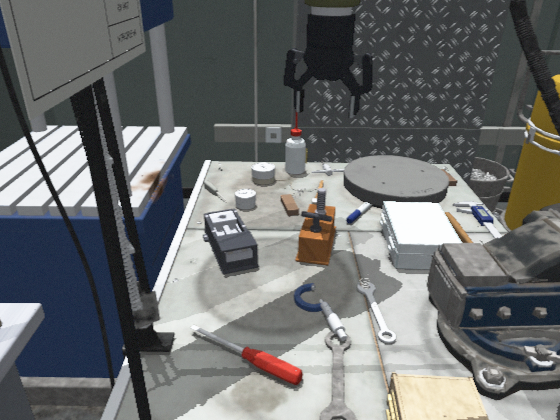

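The scene view shows the open jaws above the stand at about (328,85), clear of the T-key at (316,215). Descending over the pin and closing.

play_rows --rows '[[[1, -2, -25], [0, 0, 0], 85], [[0, 0, -30], [0, 0, 0], 85], [[0, 0, -30], [0, 0, 0], 85], [[0, 0, -30], [0, 0, 0], 85], [[0, 0, -20], [0, 0, 0], 85], [[0, 0, -15], [0, 0, 0], 85], [[0, 0, -10], [0, 0, 0], 85], [[0, 0, -6], [0, 0, 0], 85], [[0, 0, -5], [0, 0, 0], 85], [[0, 0, 0], [0, 0, 0], 85], [[0, 0, 0], [0, 0, 0], 60]]'

```text
clock: 3.08
position: [0.6007, 0.3705, 0.0608]
ee_rot: [0.162, 0.987, 0.0, 0.0]
ft_force: [1.0, 0.1, 0.5]
grip_width: 0.811
```

Run:
```python
from workcell import readout, camera
from h import *
for n in("top","scene"):cv2.imwrite(f'pics/{n}2.png',camera(n))
crop('pics/scene2.png',260,130,130,100,6,'pics/sz2.png')
```

```text
(no output)
```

View pics/sz2.png

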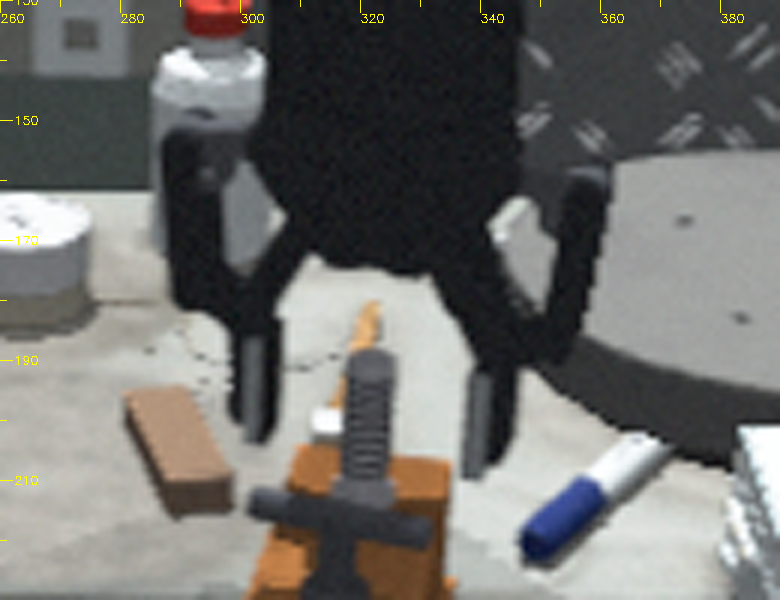

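The jaws straddle the pin: pads are near columns 303 and 338, with the pin at 320. Closing now; if the tool senses no odd side load I'll lift.

play_rows --rows '[[[0, 0, 0], [0, 0, 0], 30], [[0, 0, 0], [0, 0, 0], 20], [[0, 0, 0], [0, 0, 0], 5], [[0, 0, 0], [0, 0, 0], 5], [[0, 0, 0], [0, 0, 0], 5], [[0, 0, 0], [0, 0, 0], 5], [[0, 0, 0], [0, 0, 0], 5], [[0, 0, 0], [0, 0, 0], 5]]' --force 80

```text
clock: 4.18
position: [0.6006, 0.3704, 0.0605]
ee_rot: [0.162, 0.987, 0.0, 0.0]
ft_force: [-1.4, 0.4, 2.9]
grip_width: 0.164
```

play_rows --rows '[[[0, 0, 5], [0, 0, 0], 5], [[0, 0, 10], [0, 0, 0], 5], [[0, 0, 15], [0, 0, 0], 5], [[0, 0, 20], [0, 0, 0], 5], [[0, 0, 20], [0, 0, 0], 5], [[0, 0, 10], [0, 0, 0], 5], [[0, 0, 0], [0, 0, 0], 5], [[0, 0, 0], [0, 0, 0], 5]]'

```text
clock: 5.18
position: [0.6001, 0.3701, 0.1395]
ee_rot: [0.162, 0.987, -0.0, -0.001]
ft_force: [-0.0, 0.1, -1.4]
grip_width: 0.165
```

Run:
```python
from workcell import readout, camera
from h import *
print(readout.get_obs()['position'])
for n in("top","scene"):cv2.imwrite(f'pics/{n}3.png',camera(n))
crop('pics/scene3.png',260,100,130,100,6,'pics/sz3.png')
crop('pics/top3.png',220,90,120,90,6,'pics/tz3.png')
```

```text
[0.60007911 0.37009104 0.13948499]
```

View pics/sz3.png

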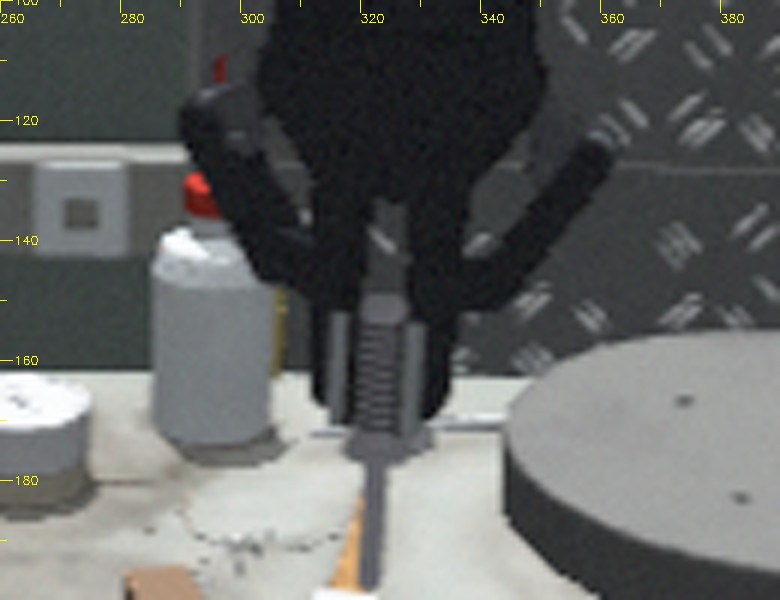

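View pics/tz3.png

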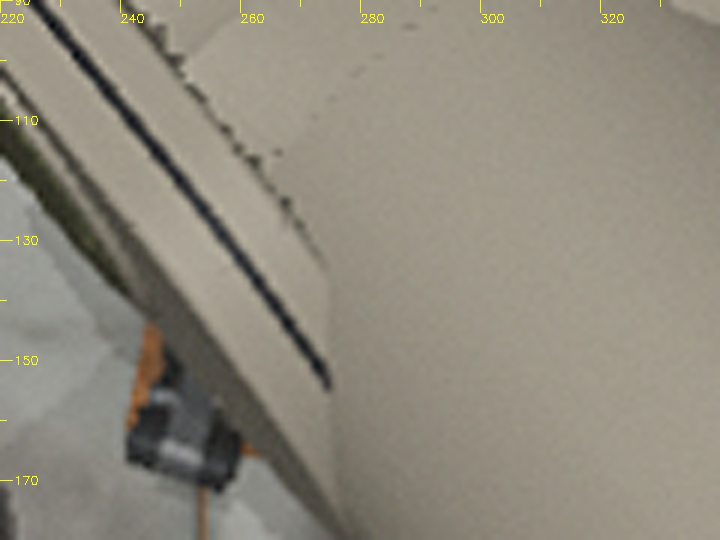

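Run:
```python
from h import *
from workcell import readout
o=readout.get_obs();p=o['position']
for d in (39.5,0,-6.5,-10.5,-55.5):
    print(d,w2pix("scene",p+[0,0,d/1000]))
S=lambda x,y:(260+(x+.5)/6-.5,100+(y+.5)/6-.5)
for q in [(382,302),(376,590),(373,590),(372,588)]:print(S(*q))
# is tip visible?
im=cv2.imread('pics/scene3.png')[170:215,300:340]
cv2.imwrite('pics/sz3b.png',cv2.resize(im,None,fx=14,fy=13,interpolation=cv2.INTER_CUBIC))
```

```text
39.5 [323.83463057 148.85255124]
0 [322.63047372 169.15965939]
-6.5 [322.43740942 172.41575634]
-10.5 [322.31929536 174.40782208]
-55.5 [321.02588363 196.22354092]
(323.25, 149.91666666666666)
(322.25, 197.91666666666669)
(321.75, 197.91666666666669)
(321.5833333333333, 197.58333333333331)
```

View pics/sz3b.png

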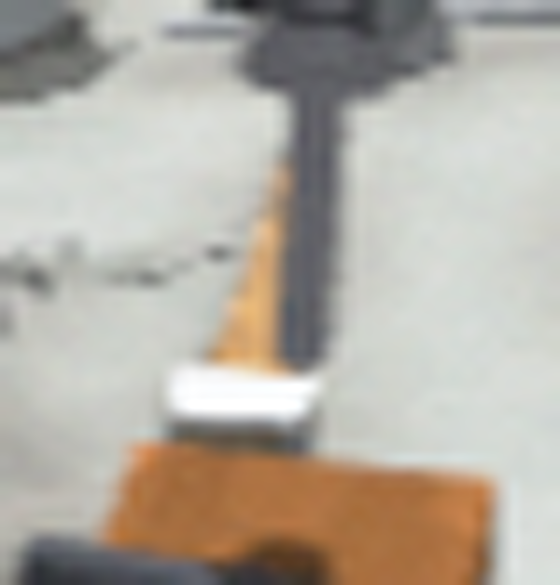

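The pin is held straight: its tip is seen at about (321,197.5) against a predicted (321,196). Carrying it over the recess and turning so the jaws open along the drawer's travel.

play_rows --rows '[[[-10, 0, 0], [0, 0, -4], 5], [[-22, 0, 0], [0, 0, -6], 5], [[-25, 0, 0], [0, 0, -6], 5], [[-25, -1, 0], [0, 0, -6], 5], [[-25, -1, 0], [0, 0, -6], 5], [[-25, -1, 0], [0, 0, -6], 5], [[-25, 0, 0], [0, 0, -6], 5], [[-20, 0, 0], [0, 0, -6], 5], [[-10, 0, -10], [0, 0, -5], 5], [[0, 0, -15], [0, 0, 0], 5], [[0, 0, 0], [0, 0, 0], 5], [[0, 0, 0], [0, 0, 0], 5]]'

```text
clock: 6.78
position: [0.414, 0.3671, 0.1152]
ee_rot: [0.571, 0.821, -0.0, 0.0]
ft_force: [-0.0, 0.1, -0.5]
grip_width: 0.163
```

Run:
```python
from workcell import readout, camera
from h import *
p=readout.get_obs()['position'];print(p,readout.get_obs()['joint_pos'])
for n in("top","scene"):cv2.imwrite(f'pics/{n}4.png',camera(n))
crop('pics/scene4.png',180,130,130,100,6,'pics/sz4.png')
crop('pics/top4.png',235,200,110,90,6,'pics/tz4.png')
for d in (-55.5,-10.5): print(w2pix("scene",p+[0,0,d/1000]))
print(pix2w("top",(240+183.5/7-.5,200+377.5/7-.5),.041))
```

```text
[0.41398788 0.36714452 0.11524759] [-8.10360089e-01  2.70667393e-01  2.54886726e-03  1.79360881e+00
 -6.70644818e-04  1.07756553e+00  1.11956782e+00]
[223.10733315 207.06995938]
[221.96784289 185.78662537]
[0.41167945 0.36805123 0.041     ]
```

View pics/sz4.png

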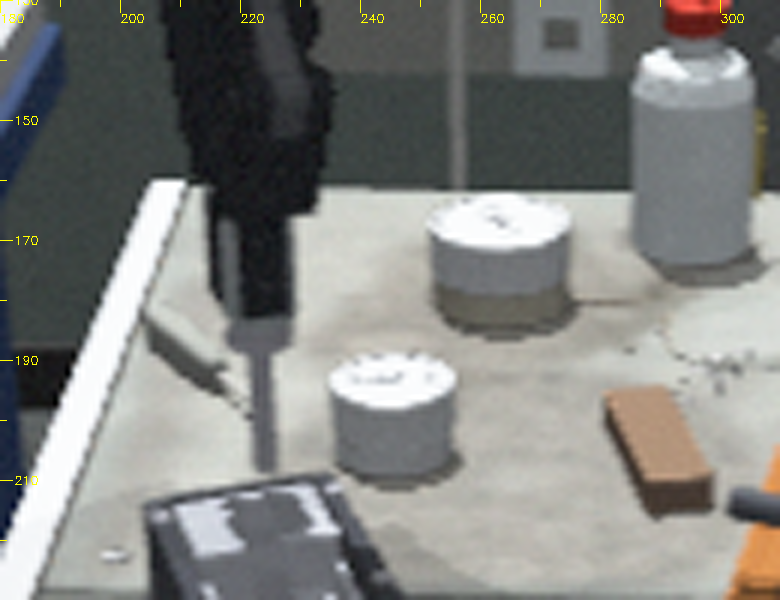

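View pics/tz4.png

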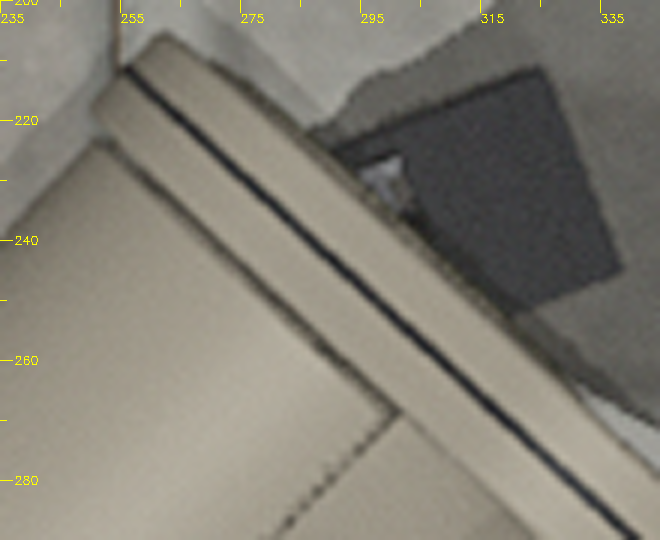

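Run:
```python
from h import *
for q in [(138,233),(139,235)]:
    print(pix2w("scene",(195+(q[0]+.5)/5-.5,170+(q[1]+.5)/5-.5),.041))
for n,x,y,w,h,f in (("scene",208,202,32,24,18),("top",252,240,28,28,18)):
    crop(f'pics/{n}0.png',x,y,w,h,f,f'pics/r_{n}.png')
a=cv2.imread('pics/r_scene.png');b=cv2.imread('pics/r_top.png')
H=max(a.shape[0],b.shape[0]);a=cv2.copyMakeBorder(a,0,H-a.shape[0],0,0,0);b=cv2.copyMakeBorder(b,0,H-b.shape[0],0,0,0)
c=np.hstack([a,b]);s=min(1,800/c.shape[1]);print(c.shape,s);cv2.imwrite('pics/r.png',cv2.resize(c,None,fx=s,fy=s))
```

```text
[0.41161458 0.36486006 0.041     ]
[0.41218348 0.36329603 0.041     ]
(504, 1080, 3) 0.7407407407407407
```

View pics/r.png

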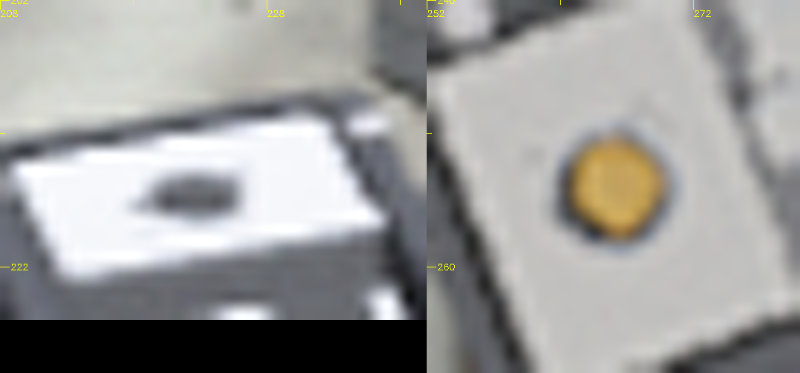

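Tip bottom is at about (223.6,208.2). Correcting for the pad offset, the tip is about 3 mm too far in +x compared with the hole at (222.1,216.1). I'll shift by that and go down to just above the mouth.

play_rows --rows '[[[-3, 0, -6], [0, 0, 0], 5], [[0, 0, -6], [0, 0, 0], 5], [[0, 0, -3], [0, 0, 0], 5], [[0, 0, 0], [0, 0, 0], 5]]'

```text
clock: 7.38
position: [0.4103, 0.3672, 0.1]
ee_rot: [0.571, 0.821, -0.0, -0.0]
ft_force: [0.2, -0.4, -1.0]
grip_width: 0.168
```

Run:
```python
from workcell import readout, camera
from h import *
p=readout.get_obs()['position'];print(p)
cv2.imwrite('pics/scene5.png',camera("scene"))
crop('pics/scene5.png',195,185,50,40,15,'pics/sz5.png')
print(w2pix("scene",p+[0,0,-.0555]))
```

```text
[0.41031638 0.36719197 0.09998895]
[221.58216614 214.0218918 ]
```

View pics/sz5.png

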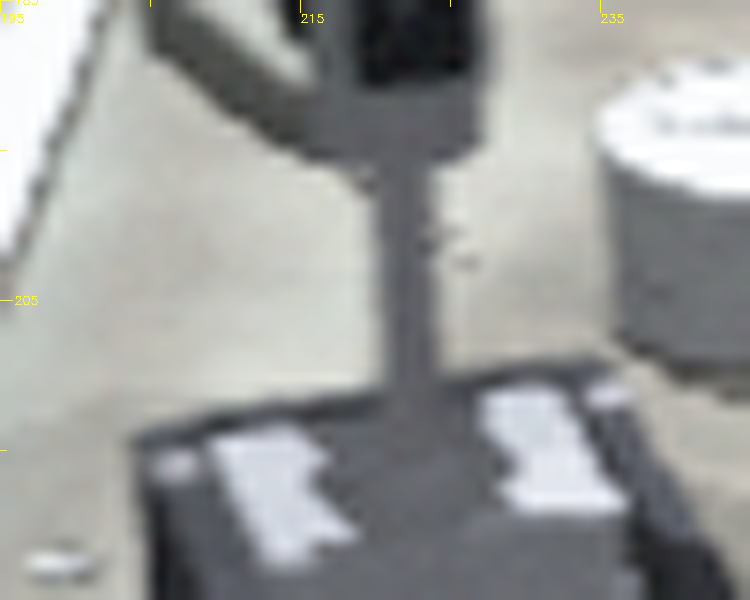

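Shank is at column ~222.0 and the hole at 222.1, so they're aligned in x. Feeling my way down.

play_rows --rows '[[[0, 0, -2], [0, 0, 0], 5], [[0, 0, -2], [0, 0, 0], 5], [[0, 0, -2], [0, 0, 0], 5], [[0, 0, -2], [0, 0, 0], 5], [[0, 0, 0], [0, 0, 0], 5]]'

```text
clock: 8.05
position: [0.4103, 0.3673, 0.0921]
ee_rot: [0.571, 0.821, -0.0, -0.0]
ft_force: [-0.5, 0.4, -1.8]
grip_width: 0.17
```

play_rows --rows '[[[0, 0, -3], [0, 0, 0], 5], [[0, 0, -3], [0, 0, 0], 5], [[0, 0, -2], [0, 0, 0], 5], [[0, 0, -2], [0, 0, 0], 5], [[0, 0, 0], [0, 0, 0], 5]]'

```text
clock: 8.68
position: [0.4105, 0.3673, 0.0824]
ee_rot: [0.571, 0.821, -0.0, -0.0]
ft_force: [-1.6, -0.8, 2.2]
grip_width: 0.164
```

play_rows --rows '[[[0, 0, -2], [0, 0, 0], 5], [[0, 0, -2], [0, 0, 0], 5], [[0, 0, -1.5], [0, 0, 0], 5], [[0, 0, 0], [0, 0, 0], 5]]'

```text
clock: 9.18
position: [0.4105, 0.3674, 0.0768]
ee_rot: [0.571, 0.821, 0.0, -0.0]
ft_force: [-1.3, -1.5, 3.3]
grip_width: 0.168
```

Run:
```python
from workcell import readout, camera
from h import *
o=readout.get_obs();p=o['position'];print(p,o['ft_force'])
cv2.imwrite('pics/scene6.png',camera("scene"))
crop('pics/scene6.png',195,185,50,40,15,'pics/sz6.png')
```

```text
[0.41048184 0.36739926 0.07683678] [-1.26843894 -1.50372065  3.30972103]
```

View pics/sz6.png

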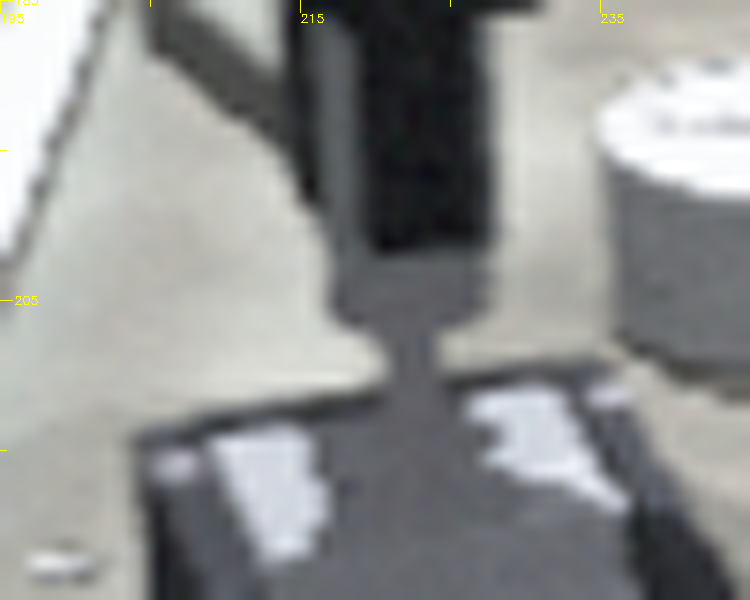

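The tip is seated with the button about 7.5 mm down, at about 4.8 N, which matches the spring. Starting the push along (0.342, -0.94).

play_rows --rows '[[[1, -2.8, 0], [0, 0, 0], 5], [[1, -2.8, 0], [0, 0, 0], 5], [[1, -2.8, 0], [0, 0, 0], 5], [[1, -2.8, 0], [0, 0, 0], 5], [[0, 0, 0], [0, 0, 0], 5]]'

```text
clock: 9.85
position: [0.4148, 0.3556, 0.0769]
ee_rot: [0.571, 0.821, -0.0, 0.0]
ft_force: [-1.1, -0.1, 4.2]
grip_width: 0.162
```

Run:
```python
from workcell import readout, camera
from h import *
o=readout.get_obs();p=o['position'];print(p,o['ft_force'])
cv2.imwrite('pics/scene7.png',camera("scene"))
crop('pics/scene7.png',195,185,75,60,10,'pics/sz7.png')
```

```text
[0.41476081 0.35563395 0.07685595] [-1.10860276 -0.07702347  4.21734206]
```

View pics/sz7.png

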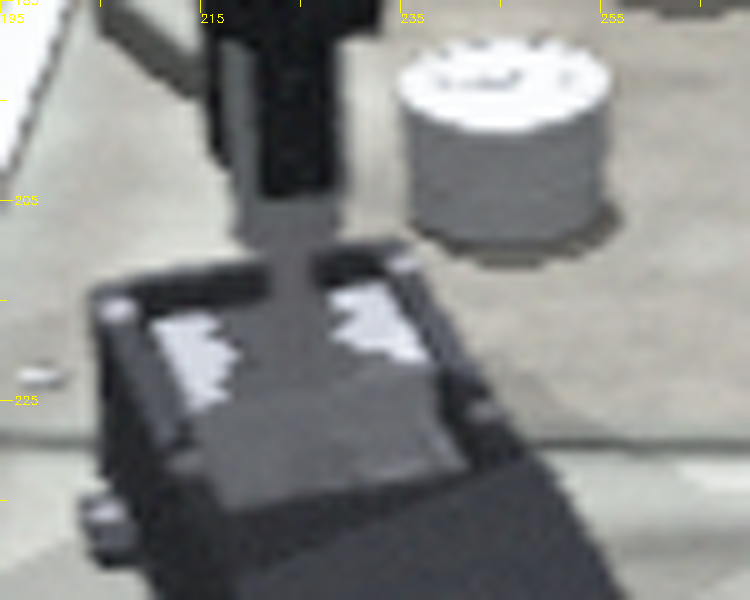

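The drawer is moving: there's a gap at the rear wall near (222,213). Continuing.

play_rows --rows '[[[1.4, -3.8, 0], [0, 0, 0], 5], [[1.4, -3.8, 0], [0, 0, 0], 5], [[1.4, -3.8, 0], [0, 0, 0], 5], [[1.4, -3.8, 0], [0, 0, 0], 5], [[1.4, -3.8, 0], [0, 0, 0], 5], [[1.4, -3.8, 0], [0, 0, 0], 5], [[1.4, -3.8, 0], [0, 0, 0], 5], [[1.4, -3.8, 0], [0, 0, 0], 5], [[1.4, -3.8, 0], [0, 0, 0], 5], [[1.4, -3.8, 0], [0, 0, 0], 5], [[0, 0, 0], [0, 0, 0], 5]]'

```text
clock: 11.28
position: [0.4288, 0.3174, 0.0768]
ee_rot: [0.571, 0.821, -0.0, 0.0]
ft_force: [2.0, -0.2, 3.3]
grip_width: 0.166
```

Run:
```python
from workcell import readout, camera
from h import *
o=readout.get_obs();p=o['position'];print(p,o['ft_force'])
cv2.imwrite('pics/scene8.png',camera("scene"))
crop('pics/scene8.png',195,190,100,80,8,'pics/sz8.png')
```

```text
[0.42878101 0.31739861 0.07681451] [ 1.96588695 -0.18626868  3.28807135]
```

View pics/sz8.png

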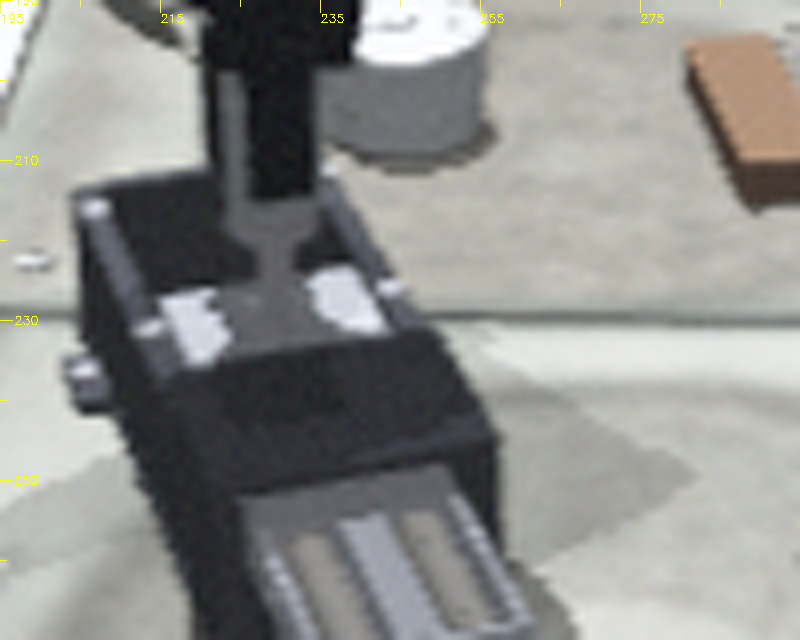

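The drawer is about 50 mm out with both dowels visible at about (237,260) and (249,257). I'll take small steps to the end stop, watching the force.

play_rows --rows '[[[1, -2.8, 0], [0, 0, 0], 5], [[1, -2.8, 0], [0, 0, 0], 5], [[0, 0, 0], [0, 0, 0], 5]]'

```text
clock: 11.7
position: [0.4306, 0.3123, 0.0769]
ee_rot: [0.571, 0.821, 0.0, 0.0]
ft_force: [2.0, 0.3, 3.2]
grip_width: 0.168
```

play_rows --rows '[[[0.7, -1.9, 0], [0, 0, 0], 5], [[0.7, -1.9, 0], [0, 0, 0], 5], [[0, 0, 0], [0, 0, 0], 5]]'

```text
clock: 12.08
position: [0.4317, 0.3089, 0.0769]
ee_rot: [0.571, 0.821, 0.0, -0.0]
ft_force: [-0.4, 3.4, 4.1]
grip_width: 0.164
```

play_rows --rows '[[[0.5, -1.4, 0], [0, 0, 0], 5], [[0, 0, 0], [0, 0, 0], 5]]'

```text
clock: 12.32
position: [0.4318, 0.3085, 0.0769]
ee_rot: [0.57, 0.821, 0.0, -0.001]
ft_force: [-1.6, 6.4, 2.5]
grip_width: 0.164
```

End stop reached: 6.6 N, and the tip no longer advances. Relaxing the push, then raising straight up.

play_rows --rows '[[[-0.6, 1.6, 0], [0, 0, 0], 5], [[0, 0, 3], [0, 0, 0], 5], [[0, 0, 4], [0, 0, 0], 5], [[0, 0, 6], [0, 0, 0], 5], [[0, 0, 10], [0, 0, 0], 5], [[0, 0, 15], [0, 0, 0], 5], [[0, 0, 15], [0, 0, 0], 5], [[0, 0, 10], [0, 0, 0], 5], [[0, 0, 0], [0, 0, 0], 5]]'

```text
clock: 13.45
position: [0.4322, 0.3092, 0.1408]
ee_rot: [0.571, 0.821, 0.001, 0.0]
ft_force: [0.2, 0.1, -0.8]
grip_width: 0.165
```

Run:
```python
from workcell import readout, camera
from h import *
o=readout.get_obs();p=o['position'];print(p,o['ft_force'])
cv2.imwrite('pics/scene9.png',camera("scene"))
crop('pics/scene9.png',195,170,130,105,6,'pics/sz9.png')
for d in (-55.5,-10.5): print(w2pix("scene",p+[0,0,d/1000]))
```

```text
[0.4321576  0.30921118 0.14084241] [ 0.19662823  0.11861559 -0.75962142]
[228.89168905 209.79955151]
[227.81377107 186.85445768]
```

View pics/sz9.png

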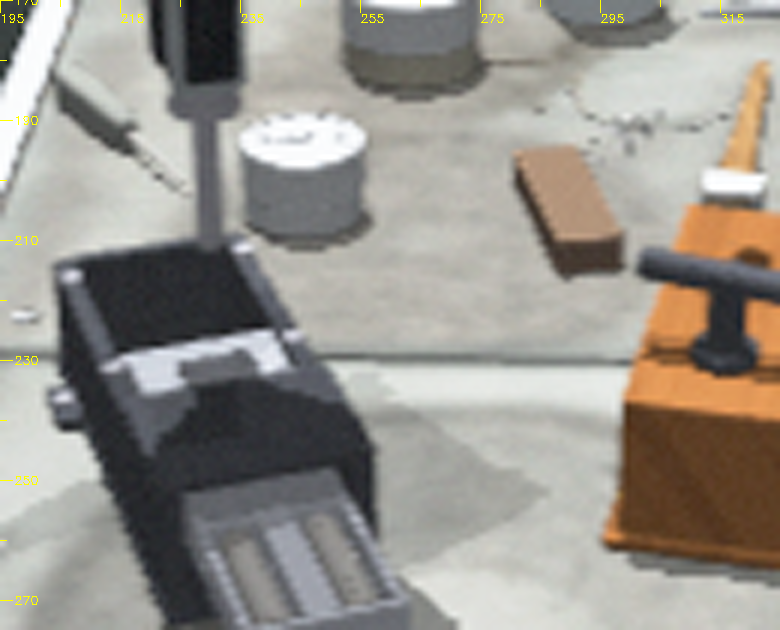

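The drawer is fully out and stayed there when the pin was withdrawn. Both dowels are in the tray at about (235,266) and (252,262). Carrying the pin back to the grasp pose (TCP 0.6006, 0.3704, yaw 161.4°).

play_rows --rows '[[[5, 10, 10], [0, 0, 3], 5], [[17, 10, 0], [0, 0, 6], 5], [[21, 10, 0], [0, 0, 6], 5], [[21, 10, 0], [0, 0, 6], 5], [[21, 10, 0], [0, 0, 6], 5], [[21, 8, 0], [0, 0, 6], 5], [[21, 3, 0], [0, 0, 6], 5], [[21, 0, 0], [0, 0, 6], 5], [[14, 0, 0], [0, 0, 4], 5], [[6, 0, 0], [0, 0, 2], 5], [[0, 0, 0], [0, 0, 0], 5], [[0, 0, 0], [0, 0, 0], 5]]'

```text
clock: 15.0
position: [0.5992, 0.37, 0.1493]
ee_rot: [0.162, 0.987, -0.0, -0.0]
ft_force: [-0.1, 0.4, -0.5]
grip_width: 0.162
```

Run:
```python
from workcell import readout, camera
from h import *
from scipy.spatial.transform import Rotation as R
o=readout.get_obs();p=o['position'];print(p,o['ft_force'],2*np.degrees(np.arctan2(o['ee_rot'][1],o['ee_rot'][0])))
cv2.imwrite('pics/scene10.png',camera("scene"))
crop('pics/scene10.png',285,140,75,75,8,'pics/sz10.png')
for d in (-55.5,-10.5): print(w2pix("scene",p+[0,0,d/1000]))
print('hole',w2pix("scene",[.6006,.3704,.05]))
```

```text
[0.59920679 0.37000489 0.14931388] [-0.12465262  0.42418069 -0.52588986] 161.36068955285148
[320.86242168 191.48180575]
[322.15904538 169.42409199]
hole [320.36876801 211.85318398]
```

View pics/sz10.png

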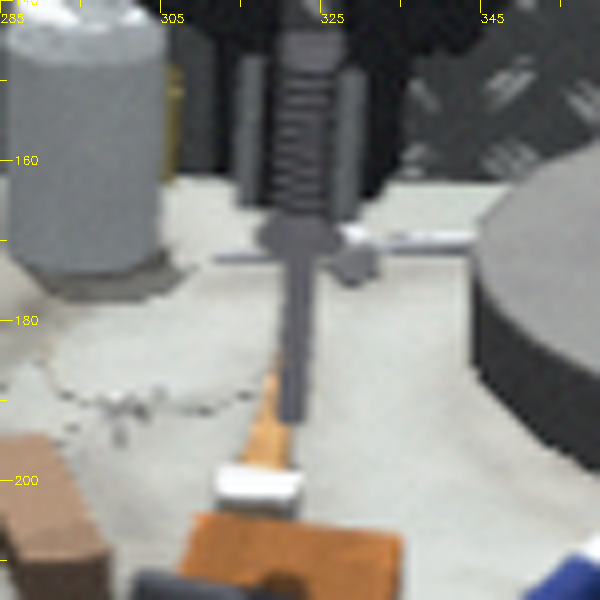

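The pin is still straight, with its tip at (321.1,192.5) against a predicted (320.9,192.4). Lowering in stages.

play_rows --rows '[[[1.4, 0.4, -10], [0, 0, 0], 5], [[0, 0, -15], [0, 0, 0], 5], [[0, 0, -10], [0, 0, 0], 5], [[0, 0, -5], [0, 0, 0], 5], [[0, 0, -4], [0, 0, 0], 5], [[0, 0, -4], [0, 0, 0], 5], [[0, 0, -4], [0, 0, 0], 5], [[0, 0, 0], [0, 0, 0], 5]]'

```text
clock: 16.05
position: [0.601, 0.3703, 0.0975]
ee_rot: [0.162, 0.987, -0.0, -0.0]
ft_force: [0.0, -0.6, -1.5]
grip_width: 0.167
```

play_rows --rows '[[[-0.3, 0, -6], [0, 0, 0], 5], [[0, 0, -8], [0, 0, 0], 5], [[0, 0, -8], [0, 0, 0], 5], [[0, 0, -6], [0, 0, 0], 5], [[0, 0, -3], [0, 0, 0], 5], [[0, 0, -2], [0, 0, 0], 5], [[0, 0, -2], [0, 0, 0], 5], [[0, 0, 0], [0, 0, 0], 5]]'

```text
clock: 17.05
position: [0.6008, 0.3703, 0.0628]
ee_rot: [0.162, 0.987, -0.0, -0.0]
ft_force: [-0.3, 0.0, -0.9]
grip_width: 0.168
```

play_rows --rows '[[[0, 0, -1], [0, 0, 0], 5], [[0, 0, -1], [0, 0, 0], 5], [[0, 0, -0.5], [0, 0, 0], 5], [[0, 0, 0], [0, 0, 0], 5]]'

```text
clock: 17.55
position: [0.6008, 0.3704, 0.0606]
ee_rot: [0.162, 0.987, 0.0, -0.0]
ft_force: [-0.7, -1.1, 2.1]
grip_width: 0.163
```

play_rows --rows '[[[0, 0, -0.5], [0, 0, 0], 5], [[0, 0, 0], [0, 0, 0], 5]]'

```text
clock: 17.8
position: [0.6009, 0.3704, 0.0605]
ee_rot: [0.162, 0.987, 0.0, 0.0]
ft_force: [-2.8, -1.1, 6.5]
grip_width: 0.164
```

The collar is seated: 7.5 N and no further descent. Opening and retreating.

play_rows --rows '[[[0, 0, 0], [0, 0, 0], 20], [[0, 0, 0], [0, 0, 0], 30], [[0, 0, 0], [0, 0, 0], 50], [[0, 0, 0], [0, 0, 0], 70], [[0, 0, 0], [0, 0, 0], 75], [[0, 0, 10], [0, 0, 0], 75], [[0, 0, 20], [0, 0, 0], 75], [[0, 0, 40], [0, 0, 0], 75], [[0, 0, 50], [0, 0, 0], 75], [[0, 0, 40], [0, 0, 0], 75], [[0, 0, 0], [0, 0, 0], 75]]'

```text
clock: 19.18
position: [0.6024, 0.3714, 0.2262]
ee_rot: [0.162, 0.987, 0.003, 0.003]
ft_force: [0.4, -0.6, -1.0]
grip_width: 0.883
```

play_rows --rows '[[[-40, 22, 0], [0, 0, -9], 75], [[-40, 22, 0], [0, 0, -9], 75], [[-40, 22, 0], [0, 0, -9], 75], [[-40, 22, 0], [0, 0, -9], 75], [[-40, 22, 0], [0, 0, -9], 75], [[-40, 22, 0], [0, 0, -9], 75], [[-40, 22, 0], [0, 0, -9], 75], [[-40, 22, 0], [0, 0, -9], 75], [[-40, 22, 0], [0, 0, -9], 75], [[-40, 22, 0], [0, 0, -9], 75], [[0, 0, 0], [0, 0, 0], 75]]'

```text
clock: 20.55
position: [0.1958, 0.5921, 0.22]
ee_rot: [0.811, 0.585, -0.001, -0.001]
ft_force: [-0.1, -0.1, -0.2]
grip_width: 0.877
```

Run:
```python
from workcell import readout, camera
from h import *
print(readout.get_obs()['position'])
for n in("top","scene"):cv2.imwrite(f'pics/{n}11.png',camera(n))
crop('pics/scene11.png',195,170,155,115,5,'pics/sz11.png')
crop('pics/top11.png',235,120,125,165,3,'pics/a.png')
crop('pics/top11.png',160,120,200,160,4,'pics/tz11.png')
```

```text
[0.19575862 0.59206282 0.22000296]
```

View pics/sz11.png

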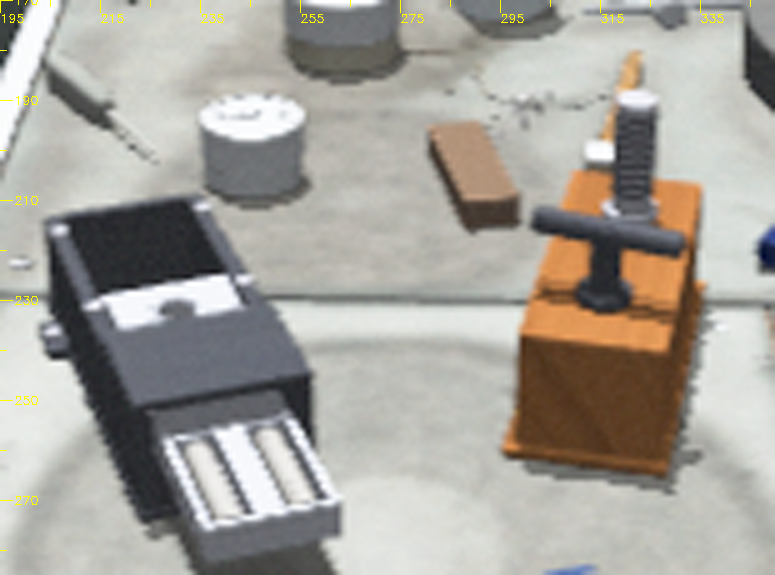

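View pics/tz11.png

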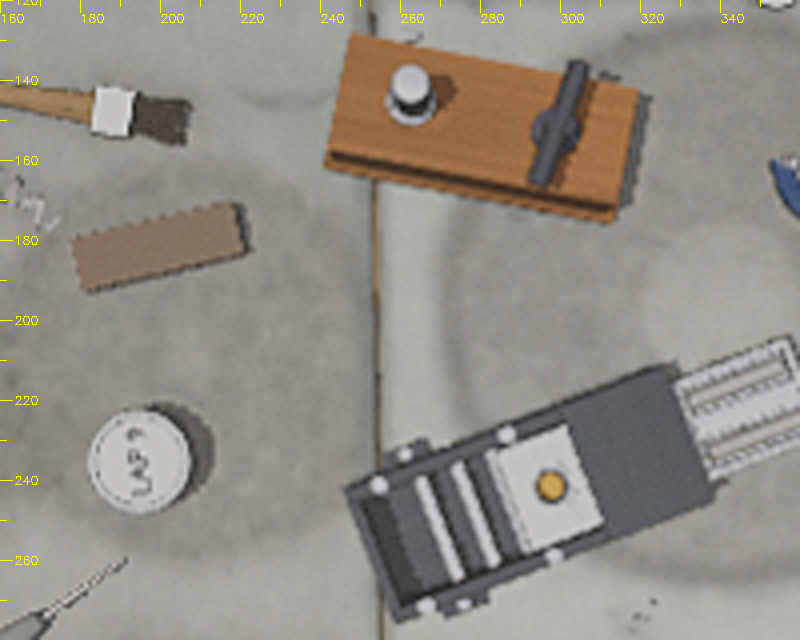

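Pin is home and upright, with its top at (322,189.6) as at the start. The key, tin and stone haven't moved, and both dowels are in the open drawer. One last check on the drawer travel.

Run:
```python
from h import *
from workcell import manip
a=pix2w("top",(265.6,253.5),.041);b=pix2w("top",(160+549.5/4-.5,120+486.5/4-.5),.041)
print((b-a)*1000,np.linalg.norm(b-a)*1000)
```

```text
[ 20.70450505 -55.14088535   0.        ] 58.89986219796281
```

```bash
python3 -c "
from workcell import manip; print(manip.hand_in())"
```

```text
the job is handed in; nothing more can be done
None
```

The drawer is out at its end stop with both dowels still in it, and the release pin is back upright in the stand. I handed the job in at about 20.6 s on the robot's clock, out of the 67 s allowed.

- **Button:** I held it down about 7.5 mm, estimated from the tip height. The pin felt about 4.8 N, which matches the spring.
- **Drawer:** With the button held down, I pushed the drawer until the force rose to about 6.6 N and it stopped moving. The top camera puts the travel at about 59 mm, within 1–2 mm, against 60 mm nominal. The drawer stayed out when I withdrew the pin. I did not push back on it to test the lock.
- **Pin:** It seated at the same height I picked it up from, with about 7.5 N on the collar. Its top is at its starting position in the scene image, within about half a pixel.
- **Other things:** The T-key, tin and stone look unmoved in the last pictures. The arm is back near its start position, touching nothing.

One disagreement: the two cameras differed by about 3 mm in y on the position of the button hole. I aimed between the two readings, close to the top camera's, and the pin went in without touching the rim.

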